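# Stamp the tall tin's base and square it into the gauging corner

## Task

Pick up the tall flat-sided tin by its body, stand it centred on the press's sprung brass plate with its long side along the plate's long side, and keeping hold of it press it straight down until the plate is fully down, holding it there for about a second so that its base is stamped. Then stand the tin upright on the fenced wooden board and push it square and flush into the corner, a broad side against the longer fence and a narrow side against the shorter one, and let go. Leave the other goods on the counter where they are.

Things in the scene. Friction and masses are not known exactly. Their poses are not given: they have to be found in the camera images.
- tall_tin: The tin to handle: upright flat-sided tinplate canister, 56 (its x) x 84 (its y) mm, 110 mm tall, with a round brass cap 34 mm across on the middle of its top (124 mm overall). About 0.25 to 0.5 kg. Origin: centre of its underside, z up. It can be gripped across the 56 mm (its x). Either way round is the same.
- squat_tin: Bystander: tin of the same footprint, 56 x 84 mm, but only 60 mm tall (74 with cap). Origin: centre of its underside.
- round_tin: Bystander: round tin, 72 mm across, 124 mm tall overall. Origin: centre of its underside.
- press: Stamping press: low dark steel block, 120 (its x) x 150 (its y) mm, top rim 36 mm above the counter, fixed, with the sprung brass plate in its middle. Origin: centre of its underside; z up.
- plate_top (a point): Centre of the sprung brass plate's upper face; moves with it. Plate 76 (along the press's x) x 104 mm (along the press's y); the face is 52 mm above the counter at rest and 38 mm when fully down (2 mm above the steel rim).
- plate (a joint): How far the plate is pressed down (m): 0 at rest, 0.014 fully down on its hard stop. The spring starts to yield at about 5 N and needs about 16 N fully down; it springs back when freed.
- board: Gauging board: fixed wooden board 160 (its x) x 200 (its y) mm, 14 mm thick, with two fences 18 mm wide that stand 25 mm above the board: the longer one (200 mm) runs along y on the +x edge, the shorter one (142 mm) runs along x on the +y edge. Origin: centre of its underside; z up.
- corner (a point): Inner corner of the two fences, on the board's upper face (14 mm above the counter); axes as the board's. The longer fence's inner face is the plane x = 0, the shorter one's y = 0; the free board lies on the -x, -y side. A tin flush in the corner has its centre at x = -28 mm, y = -42 mm here.
- grate: Bystander: square brass scupper grate, 112 mm, 10 mm thick, lying flat.
- ring_a: Bystander: bronze cotter ring, 72 mm across, 9 mm thick, lying flat.
- ring_b: Bystander: a second such ring.
- swivel: Bystander: brass spinnaker swivel, 124 mm long, 24 mm high, lying.
There are look-alikes about, which are no part of the job. Leave any red look-alike of the tall_tin alone.

How it is judged:
By the outcome, as a careful person would: the job done as asked, in the order asked, and still so for the second after the job is handed in, with the robot touching nothing.
It also fails if it takes over 72 s, if anything falls off the work surface, if the arm or the gripper's body presses on something with over 40 N, if the wrist force passes 120 N, or if a joint passes its speed limit or range.

## Robot

A 6-joint arm with a two-finger parallel gripper is mounted at the origin on the work surface. World frame = base frame: x ahead of the robot, y to its left, z up, the work surface at z = 0. Lengths are in m, angles in degrees, forces in N, time in s.
With the tool pointing down it reaches from about 0.25 to 0.725 m from the base axis. Payload 9.7 kg.
Tool frame: the origin (TCP) lies between the finger pads, 19 mm behind the fingertips; this is the grasp point; z points along the fingers, y is the line along which they close (so a half turn about z gives the same grasp; the last joint's range is limited). The gripper opens to 85 mm and grips with 20 to 120 N. Pads are 22 mm wide; open, the fingers measure 114 mm over their backs; the gripper's body (76 mm by 85 mm) begins 54 mm behind the grasp point. The pads swing forward as they close: fully open they stand 13 mm farther back than shut.
Start: joints at [65.031, 4.979, 10.078, 95.1, 0, 90], TCP at [0.232, 0.499, 0.25] pointing down, gripper open.
Joint ranges: [-179.16, 179.16], [-48.56, 103.87], [-65.8, 70.77], [-126.05, 130.52], [-82.76, 87.17], [-180, 180]. Speed limits (degrees/s): [127.2, 127.2, 147.25, 180, 180, 180].

## Interface

Orientations are given as [roll, pitch, yaw] about the fixed x, y, z axes, in that order (R = Rz(yaw) Ry(pitch) Rx(roll)).
In Python, from workcell import bot gives the robot as it stands. The module is installed in compiled form; this text tells all that it offers.
- The arm moves only by the shell command python3 -m crank 'ROWS' [OPENING] [FORCE]. ROWS is JSON, a list that holds one entry, the list of rows, each a list of 6 numbers: the shift along the world's x, y, z as a fraction of full scale, then the turn, a rotation vector about the world's x, y, z as a fraction of full scale. In form: [[[x, y, z, wx, wy, wz], ...]]. A call has 1 to 20 rows; each row shifts and turns the commanded pose from where the row before left it; what a row does not reach is not made up. Full scale, the value 1, is 20 mm for a shift and 0.12 rad for a turn. A row lasts 1/12 s, in which the tool goes at most 41.7 mm and 7.16 degrees, less where a joint would pass 70% of its speed; a pose out of reach is approached as far as the arm can. A call with a number of a shift or a turn outside -1 to 1 is refused whole. A call with a gripper value outside its range is refused whole. OPENING is the opening, from 0 (shut) to 1 (fully open), set as the call begins (- or left out, the last holds). The fingers move at their own pace and stop on an object; FORCE is the grip in N (left out, the last holds). Time passes only in rows, so rows that do not move let the fingers close. It gives the time, the measured TCP pose, the force, the opening and the grip force at its end, in the units of the state.
- bot.get_obs(): the state, without advancing time (a new reading comes with each control period).
- bot.camera(name): name is "scene" or "top"; returns the picture (400x640x3 uint8, red, green, blue); there is no depth.
- bot.camera_model(name): a dict with "vertical_fov" (degrees; the focal length in pixels is half the picture's height over the tangent of half this angle, whatever the lens; pixels are square), "cx", "cy" (the principal point, pixels), "R" (3x3) and "t" (3): a world point X has camera coordinates R X + t. Camera axes: x right, y down, z forward; pixel columns grow to the right and rows downward; lengths in m; the calibration is good to about 2 mm. A picture is of the moment at which its call begins. camera_model takes no time and is no camera call.
- bot.job_done(): hands the job in; it is judged then, once.
The state is a dict: "time": time; "q": joint angles; "qd": joint speeds; "joint_efforts": joint torques, N m; "ee_pos": TCP position; "tcp_rot": TCP orientation; "wrist_force": force on the tool from outside, world axes, zero at the start; "torque": the same for the moment, N m; "opening": finger opening in m; "grasp_force": force on a finger pad.
Only numpy, scipy, OpenCV 4.12 (cv2) and the standard library are available. Lean on these libraries where they do the work, as an engineer would, in place of code of your own. Each camera call takes 0.05 s, during which the arm holds its last target. There are 200 camera calls.

## Working session

There is one attempt and no reset: what is moved stays moved. The work goes in short steps, Python scripts to look and compute and a shell command to move; the robot and the scene stay as the last step left them, time stands still between calls to the robot, and variables do not carry over. Pictures are saved under pics/ and viewed, at most 11 in all, crops included, and the job is handed in when it is done.

```bash
mkdir -p pics; python3 - <<'E'
from workcell import bot
import cv2
for n in("top","scene"):
    cv2.imwrite(f"pics/{n}0.png",bot.camera(n)[:,:,::-1]); m=bot.camera_model(n); print(n,m)
print(bot.get_obs())
E
```

```text
top {'vertical_fov': 48.03054479789004, 'cx': 331.21717258323696, 'cy': 199.13401762112971, 'R': array([[ 0.02183459, -0.99950071,  0.02283828],
       [-0.99090332, -0.02466968, -0.13229518],
       [ 0.13279254, -0.01974192, -0.99094722]]), 't': array([-0.02954147,  0.54022288,  1.15240283])}
scene {'vertical_fov': 48.26119960450269, 'cx': 321.75324807952495, 'cy': 200.22817337181405, 'R': array([[-0.4722266 ,  0.88129666, -0.01783924],
       [ 0.64462816,  0.33146739, -0.6889005 ],
       [-0.60121258, -0.33681681, -0.72463637]]), 't': array([ 0.27360522, -0.29730708,  1.52445706])}
{'time': 0.1, 'q': array([6.50291050e+01, 5.00654230e+00, 1.00407962e+01, 9.50988505e+01,
       2.65304359e-04, 9.00015117e+01]), 'qd': array([-0.06237006, -0.11824632,  0.14397373, -0.04385662, -0.03109242,
        0.12962405]), 'joint_efforts': array([-1.39580057e-03, -5.21561909e+01,  4.65652370e+01,  1.60317449e-02,
       -5.71543512e-05,  3.40433098e-05]), 'ee_pos': array([0.23211386, 0.49843358, 0.24938358]), 'tcp_rot': array([-1.79935403e+02, -2.63599906e-04,  1.55027593e+02]), 'wrist_force': array([-0.30470452, -0.143631  , -0.13983228]), 'torque': array([-0.0065926 , -0.01464075, -0.00129009]), 'grasp_force': 0.0, 'opening': 0.08500330165704241}
```

View pics/top0.png

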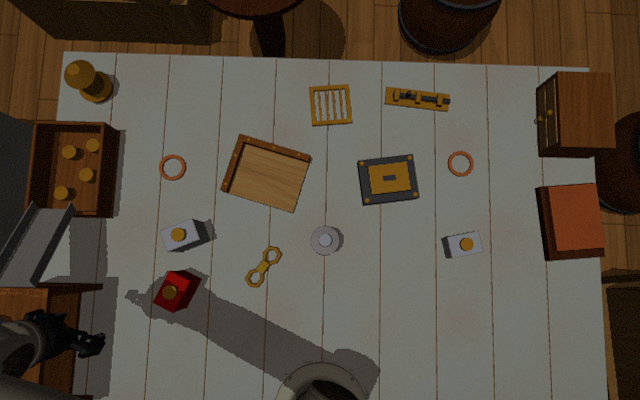

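View pics/scene0.png

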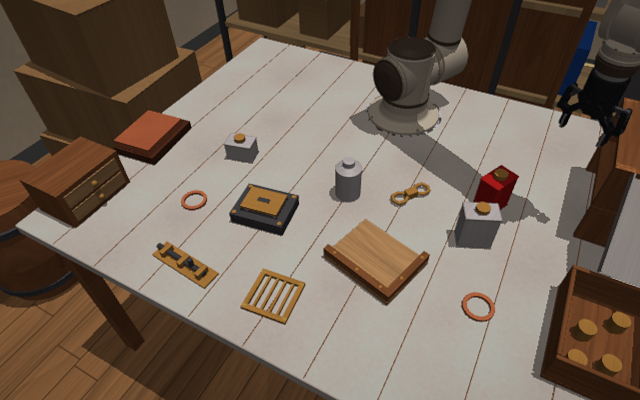

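Candidates for the tin: white at top (180,235) / scene (478,225); white and low at top (463,244) / scene (240,147), which is the squat one; red at top (176,290), the look-alike. The first fits: white, flat-sided and tall in the scene view. The press is at top (388,180) and the board at (267,174). I'll confirm in an enlarged crop.

```bash
python3 - <<'E'
import cv2,numpy as np
t=cv2.imread("pics/top0.png"); s=cv2.imread("pics/scene0.png")
def c(im,x,y,w,h,k): return cv2.resize(im[y:y+h,x:x+w],None,fx=k,fy=k,interpolation=cv2.INTER_CUBIC)
a=c(t,210,125,100,100,4)   # board
b=c(t,345,135,90,90,4); b=cv2.resize(c(t,345,140,80,80,5),(400,400))
d=c(t,150,205,100,50,4); e=c(s,445,185,100,50,4); e=c(s,440,195,100,50,4)
g=np.vstack([np.hstack([a,b]),np.hstack([d,e])])
for i in range(0,800,50): cv2.line(g,(i,0),(i,5),(0,255,0),1)
g=cv2.convertScaleAbs(g,alpha=1.5)
cv2.imwrite("pics/crop1.png",g)
E
```

```text
(no output)
```

View pics/crop1.png

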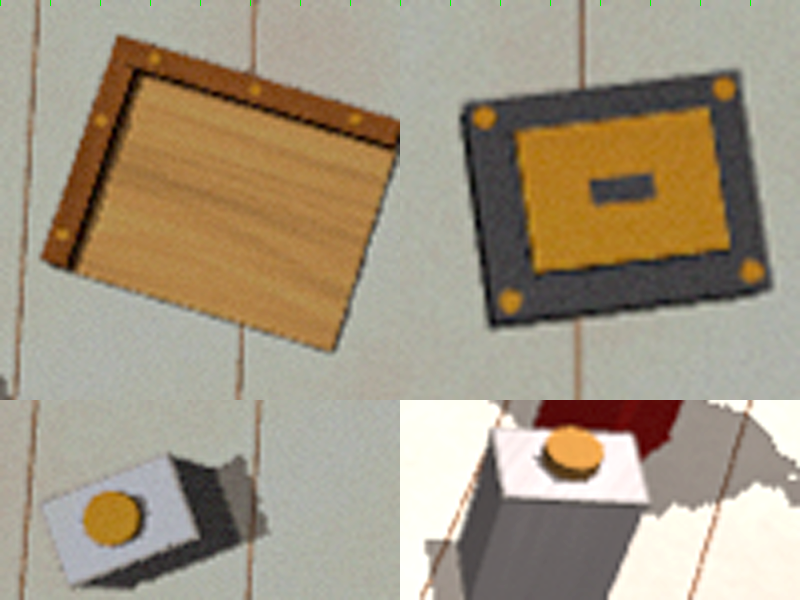

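The crop confirms it: the white tin is tall, with bright top corners and a cap at crop (112,519). The press plate and fence corners are crisp. Next, fit poses from these corners.

```bash
cat > h.py <<'E'
import numpy as np
from scipy.optimize import least_squares
from workcell import bot
def proj(n,X):
    m=bot.camera_model(n); f=200/np.tan(np.radians(m["vertical_fov"]/2)); c=np.atleast_2d(X)@m["R"].T+m["t"]
    return c[:,:2]/c[:,2:]*f+[m["cx"],m["cy"]]
def place(p,L):
    c,s=np.cos(p[2]),np.sin(p[2]); L=np.array(L,float)
    return np.c_[p[0]+c*L[:,0]-s*L[:,1],p[1]+s*L[:,0]+c*L[:,1],L[:,2]]
def px(u,k,o,sh=(0,0)): return (np.array(u,float)-sh+.5)/k-.5+o
def fit(views,g):
    f=lambda p:np.concatenate([(proj(n,place(p,L))-U).ravel() for n,L,U in views])
    r=least_squares(f,g); print(np.round(r.x[:2],4),round(np.degrees(r.x[2]),2)); print(np.round(r.fun.reshape(-1,2),1).tolist()); return r.x
E
python3 - <<'E'
from h import *
x,y=.028,.042
T=[[x,y,.11],[x,-y,.11],[-x,-y,.11],[-x,y,.11],[0,0,.124]]
tt=px([[43,505],[168,455],[199,538],[73,587],[112,519]],4,(150,205),(0,400))
ts=px([[632,433],[495,428],[502,495],[649,502]],4,(440,195),(400,400))
def near(a): return a
g=[.35,.35,.4]
a=fit([("top",T,tt)],g)
# scene: order matched by prediction
P=proj("scene",place(a,T)); print(np.round(P,1).tolist(), np.round(ts,1).tolist(), np.round(px([573,452],4,(440,195),(400,400)),1))
B=[[.08,.1,.039],[-.08,.1,.039],[-.08,.082,.039],[-.08,-.1,.014]]
fit([("top",B,px([[118,36],[42,258],[72,270],[333,351]],4,(210,125)))],[.5,.15,-.3])
R=[[.06,.075,.036],[.06,-.075,.036],[-.06,-.075,.036],[-.06,.075,.036]]
Q=[[.038,.052,.052],[.038,-.052,.052],[-.038,-.052,.052],[-.038,.052,.052]]
fit([("top",R+Q,px([[463,103],[738,70],[772,290],[490,327],[517,132],[710,107],[729,248],[535,272]],5,(345,140),(400,0)))],[.5,-.1,.1])
E
```

```text
[0.4339 0.3518] 23.38
[[-0.9, -0.2], [0.6, -0.6], [0.6, -0.1], [-0.7, 0.7], [0.3, 0.2]]
[[499.9, 219.7], [463.3, 217.9], [460.2, 200.6], [495.5, 202.3], [481.0, 206.0]] [[497.6, 202.9], [463.4, 201.6], [465.1, 218.4], [501.9, 220.1]] [482.9 207.6]
[0.6087 0.1583] -15.38
[[0.2, -0.3], [0.1, 0.6], [-0.9, -0.4], [0.6, 0.1]]
[ 0.5995 -0.1676] 8.43
[[0.1, 0.0], [0.1, 0.1], [0.0, -0.2], [0.7, -0.7], [-0.5, -0.0], [-0.3, 0.3], [0.1, 0.3], [-0.2, 0.2]]
```

```bash
python3 - <<'E'
from h import *
import cv2
t=cv2.imread("pics/top0.png"); s=cv2.imread("pics/scene0.png")
x,y=.028,.042
T=np.array([[x,y,.11],[x,-y,.11],[-x,-y,.11],[-x,y,.11]])
def sub(im,P):
    g=cv2.cvtColor(im,cv2.COLOR_BGR2GRAY); q=np.float32(P).reshape(-1,1,2).copy()
    cv2.cornerSubPix(g,q,(3,3),(-1,-1),(cv2.TERM_CRITERIA_EPS|cv2.TERM_CRITERIA_MAX_ITER,50,.01)); return q[:,0]
tt=px([[43,505],[168,455],[199,538],[73,587]],4,(150,205),(0,400))
ts=px([[649,502],[502,495],[495,428],[632,433]],4,(440,195),(400,400))
t2,s2=sub(t,tt),sub(s,ts); print(np.round(t2-tt,1).tolist(),np.round(s2-ts,1).tolist())
for vs in ((("top",tt),("scene",ts)),(("top",t2),("scene",s2)),(("scene",s2),),(("top",t2),)):
    f=lambda p:np.concatenate([(proj(n,place(p,T*[1,1,0]+[0,0,p[3]]))-U).ravel() for n,U in vs])
    r=least_squares(f,[.434,.352,.4,.11]); print(np.round(r.x,4),np.degrees(r.x[2]).round(2),np.round(r.fun.reshape(-1,2),1).tolist())
for n,p,L in (("board",[.6087,.1583,np.radians(-15.38)],[[.08,.1,.039],[.08,-.1,.039],[-.08,-.1,.014],[-.08,.1,.039]]),("press",[.5995,-.1676,np.radians(8.43)],[[.06,.075,.036],[.06,-.075,.036],[-.06,-.075,.036],[-.06,.075,.036]])):
    P=proj("scene",place(p,L)); q=sub(s,P); print(n,np.round(P,1).tolist(),np.round(q-P,1).tolist())
E
```

```text
[[0.0, 0.0], [0.0, 0.0], [-0.1, -0.4], [-0.4, -0.1]] [[-0.7, 1.5], [0.5, -0.1], [0.0, 0.0], [-0.2, 0.0]]
[0.4331 0.3548 0.4043 0.108 ] 23.16 [[-1.8, 0.1], [-0.4, -0.1], [-0.4, 0.3], [-1.7, 1.0], [-0.9, 0.4], [-0.7, 0.2], [-2.0, -0.3], [-0.9, 0.2]]
[0.4334 0.3551 0.3987 0.1072] 22.85 [[-1.8, -0.2], [-0.4, -0.2], [-0.4, 0.7], [-1.4, 0.9], [-0.3, -0.6], [-1.3, 0.6], [-1.9, -0.0], [-0.7, 0.6]]
[0.4127 0.3568 0.3838 0.0882] 21.99 [[0.2, -0.8], [-0.0, 0.0], [-0.3, -0.1], [0.2, 0.9]]
[0.4361 0.3658 0.4088 0.0654] 23.42 [[-0.1, -0.1], [0.0, -0.0], [-0.1, 0.1], [0.2, 0.0]]
board [[386.0, 296.1], [320.7, 247.2], [362.6, 217.7], [427.4, 253.4]] [[0.0, 0.0], [2.2, 0.9], [2.8, 0.5], [2.1, 1.2]]
press [[279.5, 226.7], [227.2, 212.6], [247.5, 182.4], [297.1, 194.8]] [[1.8, -2.3], [1.3, 0.4], [1.1, 0.3], [1.0, 0.1]]
```

The tin appears about 4% small in the top view, and the scene view is offset by 1–2 px. I'll test for lens distortion using the straight table edge and plank seams.

```bash
python3 - <<'E'
import cv2,numpy as np
from scipy.optimize import least_squares
from workcell import bot
t=cv2.imread("pics/top0.png").astype(float); g=cv2.GaussianBlur(t,(0,0),1).sum(2)
m=bot.camera_model("top"); f=200/np.tan(np.radians(m["vertical_fov"]/2)); c=np.array([m["cx"],m["cy"]])
lines=[]
pts=[]
for x in range(70,585,4):           # far table edge near y 52..68
    y0=int(52+(x-65)*16/523); col=g[y0-10:y0+11,x]; d=np.diff(col); i=d.argmax()
    if d[i]>30: pts.append([x,y0-10+i+.5+ (0 if i in(0,len(d)-1) else .5*(d[i-1]-d[i+1])/(d[i-1]-2*d[i]+d[i+1]))])
lines.append(np.array(pts))
for xa,xb in((170,150),(220,205),(274,262),(326,326),(381,390),(434,455),(487,520),(541,585)):
    pass
def seam(x0,y0,dx):  # track seam downward
    pts=[];x=x0
    for y in range(y0,395):
        w=g[y,int(round(x))-4:int(round(x))+5]; d=np.median(w)-w; d[d<0]=0; i=d.argmax()
        if d[i]>40 and 0<i<8:
            xs=int(round(x))-4+i+.5*(d[i-1]-d[i+1])/(d[i-1]-2*d[i]+d[i+1]); pts.append([xs,y]); x=.7*x+.3*xs+dx
        else: x+=dx
    return np.array(pts)
for x0,dx in((169,-.1),(221,-.07),(274,-.03),(486,.04),(541,.07)): 
    s=seam(x0,62,dx)
    if len(s)>80: lines.append(s)
def und(P,k):
    d=(P-c)/f; u=d.copy()
    for _ in range(10): u=d/(1+k*(u**2).sum(1,keepdims=True))
    return u*f+c
def res(k):
    o=[]
    for L in lines:
        U=und(L,k[0]); v=cv2.fitLine(U.astype(np.float32),cv2.DIST_HUBER,0,.01,.01).ravel(); o.append(((U-v[2:])@[-v[1],v[0]]))
    return np.concatenate(o)
r=least_squares(res,[0.],loss="soft_l1",f_scale=.5,diff_step=1e-3,x_scale=.1); print(r.x)
for L in lines: print(len(L),L[0],L[-1])
for k in(-.3,-.2,-.15,-.1,-.05,0,.05,.1): print(k,round(np.abs(res([k])).mean(),3), [round(np.abs(a).mean(),2) for a in np.split(res([k]),np.cumsum([len(L) for L in lines])[:-1])])
E
```

```text
[0.00051486]
129 [70.         51.01489186] [582.          66.93688766]
256 [169.04545581  62.        ] [144.23964469 394.        ]
217 [222.79772168  62.        ] [203.57402816 394.        ]
124 [275.82914725  65.        ] [259.1945967 283.       ]
281 [486.07864501  77.        ] [493.92928438 394.        ]
184 [537.87392489  68.        ] [551.14009512 394.        ]
-0.3 2.971 [np.float64(6.17), np.float64(3.27), np.float64(1.78), np.float64(1.04), np.float64(2.26), np.float64(4.1)]
-0.2 1.616 [np.float64(3.16), np.float64(1.79), np.float64(1.07), np.float64(0.93), np.float64(1.27), np.float64(1.92)]
-0.15 1.146 [np.float64(2.14), np.float64(1.25), np.float64(0.77), np.float64(0.89), np.float64(0.89), np.float64(1.31)]
-0.1 0.753 [np.float64(1.29), np.float64(0.8), np.float64(0.49), np.float64(0.85), np.float64(0.56), np.float64(0.84)]
-0.05 0.423 [np.float64(0.59), np.float64(0.42), np.float64(0.24), np.float64(0.81), np.float64(0.28), np.float64(0.49)]
0 0.201 [np.float64(0.1), np.float64(0.14), np.float64(0.09), np.float64(0.78), np.float64(0.1), np.float64(0.26)]
0.05 0.379 [np.float64(0.59), np.float64(0.35), np.float64(0.23), np.float64(0.76), np.float64(0.24), np.float64(0.4)]
0.1 0.586 [np.float64(1.07), np.float64(0.59), np.float64(0.42), np.float64(0.73), np.float64(0.44), np.float64(0.55)]
```

No distortion: plumb lines are best at k=0. The tin's shrink is just its rounded corners, so centre (0.434,0.353) and yaw 23.4° hold, with sizes and reach plausible. Moving above it.

```bash
python3 -m crank '[[[0.916,-0.66,0,0,0,-0.55],[0.916,-0.66,0,0,0,-0.55],[0.916,-0.66,0,0,0,-0.55],[0.916,-0.66,0,0,0,-0.55],[0.916,-0.66,0,0,0,-0.55],[0.916,-0.66,0,0,0,-0.55],[0.916,-0.66,0,0,0,-0.55],[0.916,-0.66,0,0,0,-0.55],[0.916,-0.66,0,0,0,-0.55],[0.916,-0.66,0,0,0,-0.55],[0.916,-0.66,0,0,0,-0.55],[0,0,0,0,0,0],[0,0,0,0,0,0],[0,0,0,0,0,0]]]' 1 30
```

```text
time: 1.27
ee_pos: [0.4334, 0.3535, 0.2497]
tcp_rot: [-180.0, -0.0, 113.5]
wrist_force: [-0.1, -0.2, 0.1]
opening: 0.0854
grasp_force: 0.0
```

```bash
python3 -m crank '[[[0,0,-1,0,0,0],[0,0,-1,0,0,0],[0,0,-1,0,0,0],[0,0,-1,0,0,0],[0,0,-1,0,0,0],[0,0,-0.9,0,0,0],[0,0,-0.9,0,0,0],[0,0,-0.8,0,0,0],[0,0,-0.8,0,0,0],[0,0,0,0,0,0],[0,0,0,0,0,0]]]' 1 30 && python3 - <<'E'
from workcell import bot
import cv2
cv2.imwrite("pics/s1.png",cv2.resize(bot.camera("scene")[120:300,360:600,::-1],None,fx=3,fy=3,interpolation=cv2.INTER_CUBIC))
E
```

```text
time: 2.18
ee_pos: [0.4326, 0.3537, 0.0816]
tcp_rot: [-179.9, 0.0, 113.5]
wrist_force: [0.3, 0.1, -0.1]
opening: 0.0853
grasp_force: 0.0
```

View pics/s1.png

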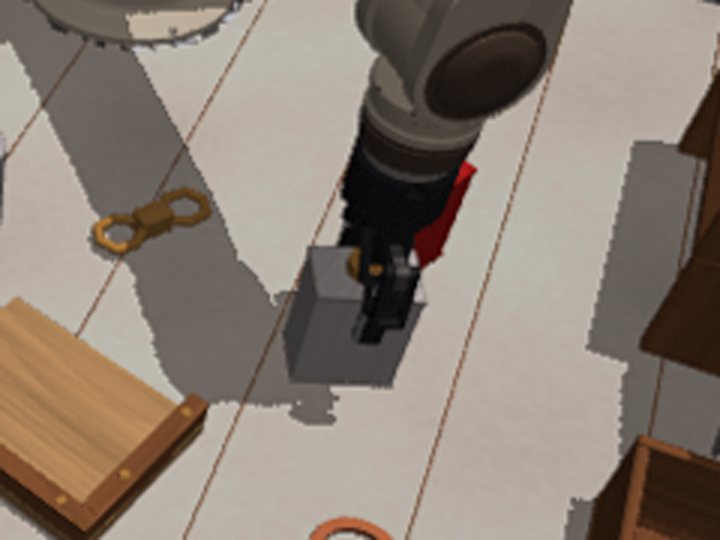

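```bash
python3 - <<'E'
from h import *
p=[.4326,.3537,np.radians(23.5)]
f=lambda L:np.round((proj("scene",place(p,L))-[360,120])*3).tolist()
print(f([[.0425,.011,.075],[.0425,-.011,.075],[.057,.011,.075],[.057,-.011,.075],[.05,0,.11]]),"tin",f([[.028,.042,.11],[.028,-.042,.11],[-.028,-.042,.11],[-.028,.042,.11],[.028,.042,0],[.028,-.042,0],[0,0,.124]]))
E
```

```text
[[374.0, 340.0], [346.0, 338.0], [377.0, 354.0], [349.0, 352.0], [372.0, 318.0]] tin [[423.0, 299.0], [313.0, 293.0], [303.0, 242.0], [409.0, 247.0], [387.0, 385.0], [285.0, 380.0], [366.0, 258.0]]
```

The finger straddles the tin's broad face near its middle, tip at crop (368,338) against a predicted (362,340). Cap and corners fit. Closing the gripper.

```bash
python3 -m crank '[[[0,0,0,0,0,0],[0,0,0,0,0,0],[0,0,0,0,0,0],[0,0,0,0,0,0],[0,0,0,0,0,0],[0,0,0,0,0,0],[0,0,0,0,0,0],[0,0,0,0,0,0],[0,0,0,0,0,0],[0,0,0,0,0,0],[0,0,0,0,0,0],[0,0,0,0,0,0]]]' 0 80
```

```text
time: 3.23
ee_pos: [0.4343, 0.354, 0.0834]
tcp_rot: [179.9, -0.1, 113.4]
wrist_force: [0.2, 1.0, 6.2]
opening: 0.055
grasp_force: 84.3
```

```bash
python3 -m crank '[[[0,0,0.4,0,0,0],[0,0,0.8,0,0,0],[0,0,0.9,0,0,0],[0,0,0.9,0,0,0],[0,0,0.9,0,0,0],[0,0,0.9,0,0,0],[0,0,0.9,0,0,0],[0,0,0.9,0,0,0],[0,0,0.9,0,0,0],[0,0,0.5,0,0,0],[0,0,0.3,0,0,0],[0,0,0,0,0,0]]]' 0 80
python3 - <<'E'
from workcell import bot
import numpy as np
o=bot.get_obs();d=np.array([.5995,-.1676])-o["ee_pos"][:2];print(d/.02, np.radians(98.4-o["tcp_rot"][2])/.12)
E
```

```text
time: 4.23
ee_pos: [0.4339, 0.3535, 0.2488]
tcp_rot: [179.9, -0.0, 113.4]
wrist_force: [0.1, 0.7, -3.7]
opening: 0.0556
grasp_force: 85.5
[  8.28120796 -26.0552309 ] -2.1859441926681784
```

```bash
python3 -m crank '[[[0.2,-0.5,0,0,0,-0.04],[0.29,-0.9,0,0,0,-0.07],[0.29,-0.9,0,0,0,-0.07],[0.29,-0.9,0,0,0,-0.07],[0.29,-0.9,0,0,0,-0.07],[0.29,-0.9,0,0,0,-0.07],[0.29,-0.9,0,0,0,-0.07],[0.29,-0.9,0,0,0,-0.07],[0.29,-0.9,0,0,0,-0.07],[0.29,-0.9,0,0,0,-0.07],[0.29,-0.9,0,0,0,-0.07],[0.29,-0.9,0,0,0,-0.07],[0.29,-0.9,0,0,0,-0.07],[0.29,-0.9,0,0,0,-0.07],[0.29,-0.9,0,0,0,-0.07],[0.29,-0.9,0,0,0,-0.07],[0.29,-0.9,0,0,0,-0.07],[0.29,-0.9,0,0,0,-0.07]]]' && python3 -m crank '[[[0.29,-0.9,0,0,0,-0.08],[0.29,-0.9,0,0,0,-0.08],[0.29,-0.9,0,0,0,-0.08],[0.29,-0.9,0,0,0,-0.08],[0.29,-0.9,0,0,0,-0.08],[0.29,-0.9,0,0,0,-0.08],[0.29,-0.9,0,0,0,-0.08],[0.29,-0.9,0,0,0,-0.08],[0.29,-0.9,0,0,0,-0.08],[0.29,-0.9,0,0,0,-0.08],[0.25,-0.8,0,0,0,-0.1],[0,-0.45,0,0,0,-0.06],[0,0,0,0,0,0],[0,0,0,0,0,0],[0,0,0,0,0,0]]]' && python3 - <<'E'
from h import *
import cv2
cv2.imwrite("pics/t2.png",bot.camera("top")[:,:,::-1]); cv2.imwrite("pics/s2.png",bot.camera("scene")[:,:,::-1])
s=cv2.imread("pics/s2.png"); t=cv2.imread("pics/t2.png")
g=np.hstack([cv2.resize(s[60:260,190:340],(450,600),interpolation=cv2.INTER_CUBIC),cv2.resize(t[100:250,340:427],(348,600),interpolation=cv2.INTER_CUBIC)])
cv2.imwrite("pics/c2.png",cv2.convertScaleAbs(g,alpha=1.5))
o=bot.get_obs(); p=[*o["ee_pos"][:2],np.radians(o["tcp_rot"][2]-90)]; zb=o["ee_pos"][2]-.0834
f=lambda L:np.round((proj("scene",place(p,np.array(L)+[0,0,zb]))-[190,60])*3).tolist()
print(o["ee_pos"],zb,f([[.028,.042,.11],[.028,-.042,.11],[-.028,-.042,.11],[-.028,.042,.11],[.028,.042,0],[.028,-.042,0],[-.028,.042,0],[.043,.011,.07],[.043,-.011,.07]]))
E
```

```text
time: 5.73
ee_pos: [0.5359, 0.0358, 0.2465]
tcp_rot: [-179.9, -0.0, 104.9]
wrist_force: [0.4, -0.1, -3.9]
opening: 0.055
grasp_force: 85.5
time: 6.98
ee_pos: [0.5989, -0.1671, 0.2477]
tcp_rot: [-180.0, -0.0, 98.4]
wrist_force: [0.3, -0.1, -4.1]
opening: 0.0551
grasp_force: 85.6
[ 0.59910085 -0.16679271  0.24805852] 0.16465851512364507 [[218.0, 250.0], [118.0, 228.0], [151.0, 185.0], [249.0, 206.0], [234.0, 357.0], [140.0, 334.0], [262.0, 313.0], [179.0, 295.0], [153.0, 289.0]]
```

View pics/c2.png

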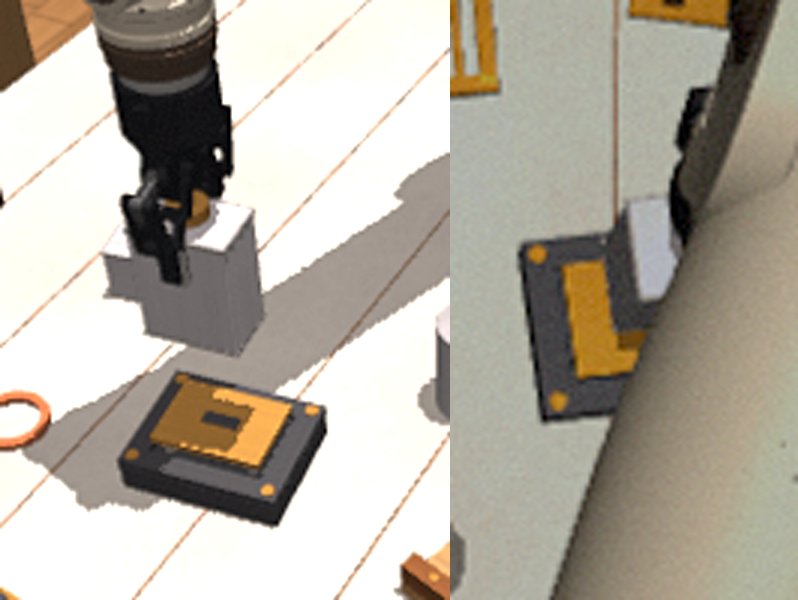

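Crop: the tin's lower corners at (238,355), (145,335) and (264,313) match the prediction plus the known scene bias, so it sits centred in the grip. The grey patch at (110,280) is the squat tin behind. Lowering to just above the plate.

```bash
python3 -m crank '[[[0.02,-0.04,-0.6,0,0,0],[0,0,-0.9,0,0,0],[0,0,-0.9,0,0,0],[0,0,-0.9,0,0,0],[0,0,-0.9,0,0,0],[0,0,-0.6,0,0,0],[0,0,-0.3,0,0,0],[0,0,-0.2,0,0,0],[0,0,0,0,0,0],[0,0,0,0,0,0],[0,0,0,0,0,0]]]' && python3 - <<'E'
from h import *
import cv2
cv2.imwrite("pics/s3.png",bot.camera("scene")[:,:,::-1])
s=cv2.imread("pics/s3.png")
cv2.imwrite("pics/c3.png",cv2.convertScaleAbs(cv2.resize(s[120:240,215:325],(660,600)[::1] if 0 else (550,600),interpolation=cv2.INTER_CUBIC),alpha=1.5))
o=bot.get_obs(); p=[*o["ee_pos"][:2],np.radians(o["tcp_rot"][2]-90)]; zb=o["ee_pos"][2]-.0834
f=lambda p,L:np.round((proj("scene",place(p,np.array(L)))-[215,120])*5).tolist()
print(o["ee_pos"],zb,"tin bottom",f(p,[[.028,.042,zb],[.028,-.042,zb],[-.028,.042,zb]]),"plate",f([.5995,-.1676,np.radians(8.43)],[[.038,.052,.052],[.038,-.052,.052],[-.038,.052,.052]]))
E
```

```text
time: 8.0
ee_pos: [0.6002, -0.1685, 0.1432]
tcp_rot: [179.9, 0.0, 98.4]
wrist_force: [-0.7, -0.4, -5.4]
opening: 0.0552
grasp_force: 85.7
[ 0.60012343 -0.16851787  0.14307248] 0.05967247648011706 tin bottom [[282.0, 443.0], [136.0, 405.0], [326.0, 369.0]] plate [[296.0, 471.0], [115.0, 423.0], [354.0, 371.0]]
```

View pics/c3.png

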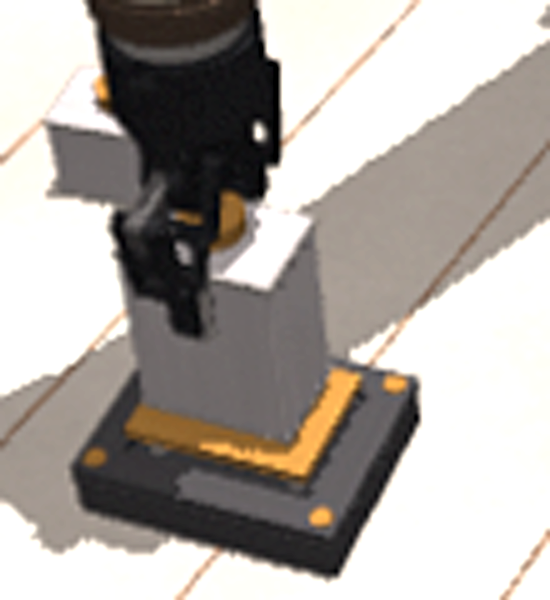

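Crop: the tin stands 8 mm above the plate, with its corners at (292,445) and (143,407) evenly inset from the plate's corners at (304,476) and (124,430). It is centred within about 1 mm. Pressing gently.

```bash
python3 -m crank '[[[0.03,0.04,-0.1,0,0,0],[0,0,-0.1,0,0,0],[0,0,-0.1,0,0,0],[0,0,-0.1,0,0,0],[0,0,-0.1,0,0,0],[0,0,0,0,0,0],[0,0,0,0,0,0]]]' && python3 -m crank '[[[0,0,-0.1,0,0,0],[0,0,-0.1,0,0,0],[0,0,-0.1,0,0,0],[0,0,-0.1,0,0,0],[0,0,0,0,0,0],[0,0,0,0,0,0]]]'
```

```text
time: 8.63
ee_pos: [0.6004, -0.1676, 0.1326]
tcp_rot: [180.0, 0.0, 98.4]
wrist_force: [-1.7, 0.1, 3.0]
opening: 0.0554
grasp_force: 86.5
time: 9.13
ee_pos: [0.6004, -0.1677, 0.1249]
tcp_rot: [179.9, 0.0, 98.4]
wrist_force: [-2.9, 0.7, 8.5]
opening: 0.0555
grasp_force: 87.1
```

```bash
python3 -m crank '[[[0,0,-0.1,0,0,0],[0,0,-0.1,0,0,0],[0,0,0,0,0,0],[0,0,0,0,0,0]]]' && python3 -m crank '[[[0,0,-0.1,0,0,0],[0,0,0,0,0,0],[0,0,0,0,0,0]]]'
```

```text
time: 9.47
ee_pos: [0.6005, -0.1677, 0.1215]
tcp_rot: [179.9, 0.0, 98.4]
wrist_force: [-4.1, 0.8, 11.2]
opening: 0.0554
grasp_force: 87.1
time: 9.72
ee_pos: [0.6005, -0.1677, 0.1212]
tcp_rot: [179.9, 0.1, 98.4]
wrist_force: [-6.5, 2.2, 23.3]
opening: 0.0552
grasp_force: 88.0
```

The hard stop is reached: the force jumped to about 27 N net at the expected height. Holding there.

```bash
python3 -m crank '[[[0,0,-0.03,0,0,0],[0,0,0,0,0,0],[0,0,0,0,0,0],[0,0,0,0,0,0],[0,0,0,0,0,0],[0,0,0,0,0,0],[0,0,0,0,0,0],[0,0,0,0,0,0],[0,0,0,0,0,0],[0,0,0,0,0,0],[0,0,0,0,0,0],[0,0,0,0,0,0],[0,0,0,0,0,0],[0,0,0,0,0,0],[0,0,0,0,0,0]]]'
```

```text
time: 10.97
ee_pos: [0.6004, -0.1677, 0.1212]
tcp_rot: [179.8, 0.1, 98.4]
wrist_force: [-8.6, 2.7, 26.6]
opening: 0.0553
grasp_force: 88.9
```

```bash
python3 -m crank '[[[0,0,0.1,0,0,0],[0,0,0.2,0,0,0],[0,0,0.4,0,0,0],[0,0,0.8,0,0,0],[0,0,0.9,0,0,0],[0,0,0.9,0,0,0],[0,0,0.9,0,0,0],[0,0,0.6,0,0,0],[0,0,0,0,0,0]]]' && python3 -m crank '[[[0.05,0.5,0,0,0,-0.1],[0.085,0.9,0,0,0,-0.18],[0.085,0.9,0,0,0,-0.18],[0.085,0.9,0,0,0,-0.18],[0.085,0.9,0,0,0,-0.18],[0.085,0.9,0,0,0,-0.18],[0.085,0.9,0,0,0,-0.18],[0.085,0.9,0,0,0,-0.18],[0.085,0.9,0,0,0,-0.18],[0.085,0.9,0,0,0,-0.18],[0.085,0.9,0,0,0,-0.18],[0.085,0.9,0,0,0,-0.18],[0.085,0.9,0,0,0,-0.18],[0.085,0.9,0,0,0,-0.18],[0.085,0.9,0,0,0,-0.18],[0.085,0.9,0,0,0,-0.18],[0.085,0.9,0,0,0,-0.18],[0.085,0.9,0,0,0,-0.18],[0.085,0.9,0,0,0,-0.18],[0.08,0.56,0,0,0,-0.12]]]' && python3 -m crank '[[[0,0,0,0,0,0],[0,0,0,0,0,0]]]' && python3 - <<'E'
from h import *
import cv2
cv2.imwrite("pics/s4.png",bot.camera("scene")[:,:,::-1])
s=cv2.imread("pics/s4.png")
cv2.imwrite("pics/c4.png",cv2.convertScaleAbs(cv2.resize(s[150:310,310:450],(700,800),interpolation=cv2.INTER_CUBIC)[200:],alpha=1.4))
o=bot.get_obs(); p=[*o["ee_pos"][:2],np.radians(o["tcp_rot"][2]-90)]; zb=o["ee_pos"][2]-.0834
f=lambda p,L:np.round((proj("scene",place(p,np.array(L)))-[310,150])*5-[0,200]).tolist()
print(o["ee_pos"],o["tcp_rot"],zb,"tin bottom",f(p,[[.028,.042,zb],[.028,-.042,zb],[-.028,.042,zb]]))
print("board",f([.6087,.1583,np.radians(-15.38)],[[.08,.1,.039],[.08,-.1,.039],[.062,.082,.039],[-.08,.1,.039],[-.08,.082,.039]]))
E
```

```text
time: 11.72
ee_pos: [0.6011, -0.1678, 0.2153]
tcp_rot: [179.8, 0.1, 98.4]
wrist_force: [-0.2, -0.1, -3.9]
opening: 0.055
grasp_force: 85.8
time: 13.38
ee_pos: [0.6332, 0.1793, 0.2111]
tcp_rot: [-179.9, 0.0, 74.6]
wrist_force: [0.3, -0.4, -4.7]
opening: 0.0555
grasp_force: 85.7
time: 13.55
ee_pos: [0.6332, 0.178, 0.2114]
tcp_rot: [-179.9, 0.1, 74.7]
wrist_force: [0.2, -0.4, -4.4]
opening: 0.0552
grasp_force: 85.7
[0.63323677 0.17738    0.21187862] [-1.79911742e+02  6.95456847e-02  7.46268973e+01] 0.12847861899725957 tin bottom [[385.0, 323.0], [235.0, 220.0], [463.0, 248.0]]
board [[380.0, 530.0], [53.0, 286.0], [373.0, 481.0], [587.0, 317.0], [555.0, 296.0]]
```

View pics/c4.png

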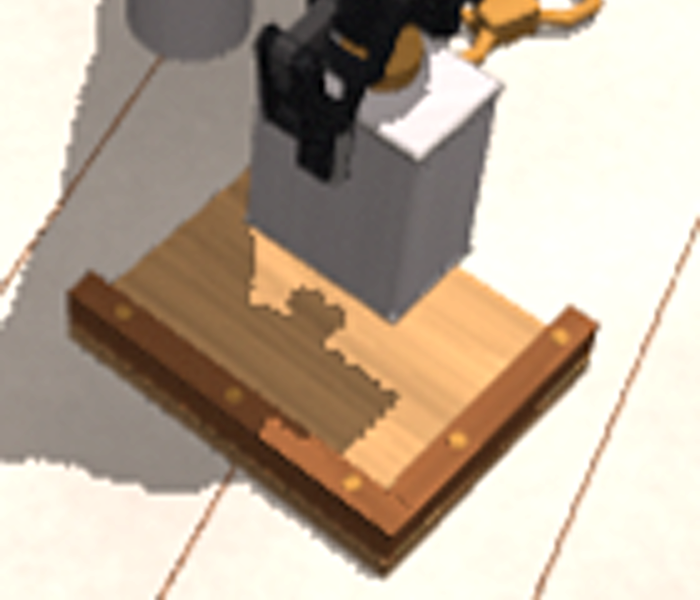

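Crop: tin base at (395,320), corner of the fences at about (388,480). The board appears 3–5 mm further towards its corner than assumed, which is the safe direction. Lowering.

```bash
python3 -m crank '[[[0,0,-0.6,0,0,0],[0,0,-0.9,0,0,0],[0,0,-0.9,0,0,0],[0,0,-0.9,0,0,0],[0,0,-0.9,0,0,0],[0,0,-0.6,0,0,0],[0,0,-0.3,0,0,0],[0,0,-0.2,0,0,0],[0,0,-0.1,0,0,0],[0,0,0,0,0,0],[0,0,0,0,0,0]]]' && python3 -m crank '[[[0,0,-0.1,0,0,0],[0,0,-0.1,0,0,0],[0,0,0,0,0,0]]]'
python3 - <<'E'
from h import *
import cv2
g=cv2.GaussianBlur(cv2.imread("pics/top0.png").astype(np.float32),(0,0),.8)
p0=[.6087,.1583,np.radians(-15.38)]
def edge(a,b,ch):  # find strongest gradient across the predicted line a-b in top view, give points
    A,B=proj("top",place(p0,[a,b])); n=np.array([-(B-A)[1],(B-A)[0]]); n/=np.linalg.norm(n); out=[]
    d=np.arange(-3,3.01,.1)
    for t in np.linspace(.08,.92,60):
        P=(A+(B-A)*t)[None]+d[:,None]*n
        v=cv2.remap(g[:,:,ch],P[:,0].astype(np.float32)[None],P[:,1].astype(np.float32)[None],cv2.INTER_LINEAR)[0]
        out.append(d[np.abs(np.gradient(v)).argmax()])
    out=np.array(out); t=np.linspace(.08,.92,60); ok=np.abs(out-np.median(out))<.8; k=np.polyfit(t[ok],out[ok],1)
    print(round(np.median(out),2),"px; turn deg",round(np.degrees(k[0]/np.linalg.norm(B-A)),2),ok.sum(), "n",n.round(2))
edge([.08,.1,.039],[.08,-.1,.039],2); edge([-.08,.1,.039],[.08,.1,.039],2); edge([-.08,.1,.014],[-.08,-.1,.014],2); edge([.08,-.1,.014],[-.08,-.1,.014],2)
E
```

```text
time: 14.52
ee_pos: [0.6339, 0.1776, 0.1063]
tcp_rot: [179.9, -0.0, 74.6]
wrist_force: [-0.4, 0.5, -4.1]
opening: 0.0551
grasp_force: 85.7
time: 14.77
ee_pos: [0.6335, 0.1776, 0.1012]
tcp_rot: [-180.0, 0.0, 74.6]
wrist_force: [-1.3, -0.4, -3.7]
opening: 0.0555
grasp_force: 85.7
-0.2 px; turn deg 0.17 55 n [-0.29  0.96]
-0.8 px; turn deg 0.38 59 n [0.95 0.32]
0.7 px; turn deg 0.35 29 n [-0.29  0.96]
-0.6 px; turn deg 0.37 46 n [-0.95 -0.3 ]
```

```bash
python3 -m crank '[[[0,0,-0.06,0,0,-0.044],[0,0,-0.06,0,0,0],[0.193,-0.054,0,0,0,0],[0.193,-0.054,0,0,0,0],[0.193,-0.054,0,0,0,0],[0,0,0,0,0,0],[0,0,0,0,0,0]]]' && python3 -m crank '[[[0.096,-0.027,0,0,0,0],[0.096,-0.027,0,0,0,0],[0,0,0,0,0,0],[0,0,0,0,0,0]]]'
```

```text
time: 15.35
ee_pos: [0.6454, 0.1742, 0.0989]
tcp_rot: [-180.0, 0.0, 74.3]
wrist_force: [0.0, -0.2, -4.5]
opening: 0.0551
grasp_force: 85.7
time: 15.68
ee_pos: [0.6476, 0.1736, 0.0989]
tcp_rot: [-179.8, 0.0, 74.3]
wrist_force: [-7.8, 1.1, -1.9]
opening: 0.0553
grasp_force: 86.0
```

```bash
python3 -m crank '[[[-0.03,0.01,0,0,0,0],[0.054,0.193,0,0,0,0],[0.054,0.193,0,0,0,0],[0.054,0.193,0,0,0,0],[0,0,0,0,0,0],[0,0,0,0,0,0]]]' && python3 -m crank '[[[0.02,0.072,0,0,0,0],[0.02,0.072,0,0,0,0],[0,0,0,0,0,0],[0,0,0,0,0,0]]]' && python3 -c "
from workcell import bot
o=bot.get_obs();print(o['torque'],o['wrist_force'])"
```

```text
time: 16.18
ee_pos: [0.6508, 0.1854, 0.0984]
tcp_rot: [-179.9, 0.0, 74.3]
wrist_force: [-5.0, 1.8, -5.7]
opening: 0.0551
grasp_force: 85.9
time: 16.52
ee_pos: [0.6514, 0.1876, 0.0985]
tcp_rot: [-179.9, 0.1, 74.3]
wrist_force: [-6.4, -0.3, -5.1]
opening: 0.0551
grasp_force: 86.0
[-0.10155925  1.70079217  0.1575258 ] [-6.44657806 -0.30719903 -5.10661157]
```

```bash
python3 -m crank '[[[0.014,0.048,0,0,0,0],[0,0,0,0,0,0],[0,0,0,0,0,0]]]' && python3 -m crank '[[[0.014,0.048,0,0,0,0],[0,0,0,0,0,0],[0,0,0,0,0,0]]]'
```

```text
time: 16.77
ee_pos: [0.6516, 0.1885, 0.0985]
tcp_rot: [-179.9, 0.1, 74.3]
wrist_force: [-6.8, -0.9, -3.6]
opening: 0.0554
grasp_force: 86.1
time: 17.02
ee_pos: [0.6519, 0.1894, 0.0985]
tcp_rot: [-179.9, 0.1, 74.3]
wrist_force: [-7.3, -1.5, -3.6]
opening: 0.0551
grasp_force: 86.1
```

```bash
python3 -m crank '[[[0.014,0.048,0,0,0,0],[0,0,0,0,0,0],[0,0,0,0,0,0]]]' && python3 -m crank '[[[0.014,0.048,0,0,0,0],[0,0,0,0,0,0],[0,0,0,0,0,0]]]' && python3 -c "
from workcell import bot
o=bot.get_obs();print(o['torque'])
import cv2,numpy as np
s=bot.camera('scene')[:,:,::-1]
cv2.imwrite('pics/c5.png',cv2.convertScaleAbs(cv2.resize(s[190:310,310:450],(700,600),interpolation=cv2.INTER_CUBIC),alpha=1.4))"
```

```text
time: 17.27
ee_pos: [0.6522, 0.1903, 0.0985]
tcp_rot: [-179.9, 0.1, 74.3]
wrist_force: [-6.2, -1.5, -4.5]
opening: 0.0553
grasp_force: 86.1
time: 17.52
ee_pos: [0.6524, 0.191, 0.0985]
tcp_rot: [-179.9, 0.1, 74.3]
wrist_force: [-5.6, -2.6, -3.3]
opening: 0.0551
grasp_force: 86.0
[-0.57439198  1.93114063  0.27263943]
```

View pics/c5.png

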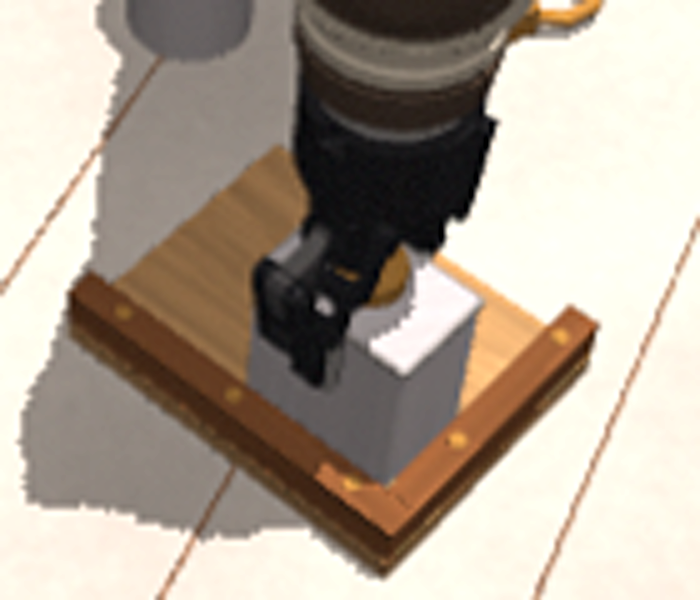

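Crop: the tin's base corner is at (385,482), right by the fences' inner corner at about (392,483). A small push in y remains.

```bash
python3 -m crank '[[[0.014,0.048,0,0,0,0],[0,0,0,0,0,0],[0,0,0,0,0,0]]]' && python3 -m crank '[[[0.014,0.048,0,0,0,0],[0,0,0,0,0,0],[0,0,0,0,0,0]]]' && python3 -m crank '[[[0.014,0.048,0,0,0,0],[0,0,0,0,0,0],[0,0,0,0,0,0]]]'
```

```text
time: 17.82
ee_pos: [0.6525, 0.1912, 0.0986]
tcp_rot: [-179.9, 0.2, 74.3]
wrist_force: [-8.3, -5.9, -1.7]
opening: 0.0551
grasp_force: 86.2
time: 18.07
ee_pos: [0.6525, 0.1915, 0.0987]
tcp_rot: [-179.9, 0.3, 74.3]
wrist_force: [-10.3, -9.1, 0.1]
opening: 0.0552
grasp_force: 86.3
time: 18.32
ee_pos: [0.6529, 0.1921, 0.0989]
tcp_rot: [-179.9, 0.3, 74.2]
wrist_force: [-10.5, -10.7, 1.6]
opening: 0.0549
grasp_force: 86.7
```

Firm contact on the short fence. Easing the side load, setting the tin down.

```bash
python3 -m crank '[[[-0.03,-0.1,-0.03,0,0,0],[0,0,-0.03,0,0,0],[0,0,0,0,0,0],[0,0,0,0,0,0]]]' && python3 -m crank '[[[0,0,-0.03,0,0,0],[0,0,0,0,0,0],[0,0,0,0,0,0]]]'
```

```text
time: 18.65
ee_pos: [0.6528, 0.1916, 0.0982]
tcp_rot: [-179.9, 0.1, 74.3]
wrist_force: [-9.0, -4.8, 1.4]
opening: 0.0553
grasp_force: 86.6
time: 18.9
ee_pos: [0.6528, 0.1916, 0.0979]
tcp_rot: [-179.9, 0.1, 74.3]
wrist_force: [-9.0, -4.2, 2.2]
opening: 0.0549
grasp_force: 86.6
```

```bash
python3 -m crank '[[[0,0,0,0,0,0],[0,0,0,0,0,0],[0,0,0,0,0,0],[0,0,0,0,0,0],[0,0,0,0,0,0],[0,0,0,0,0,0]]]' 0.8 20 && python3 - <<'E'
from h import *
import cv2
s=bot.camera('scene')[:,:,::-1]
cv2.imwrite('pics/c6.png',cv2.convertScaleAbs(cv2.resize(s[200:300,330:450],(720,600),interpolation=cv2.INTER_CUBIC),alpha=1.5))
E
```

```text
time: 19.4
ee_pos: [0.6539, 0.1927, 0.0974]
tcp_rot: [180.0, -0.0, 74.3]
wrist_force: [-0.7, 0.2, 0.0]
opening: 0.0681
grasp_force: 0.0
```

View pics/c6.png

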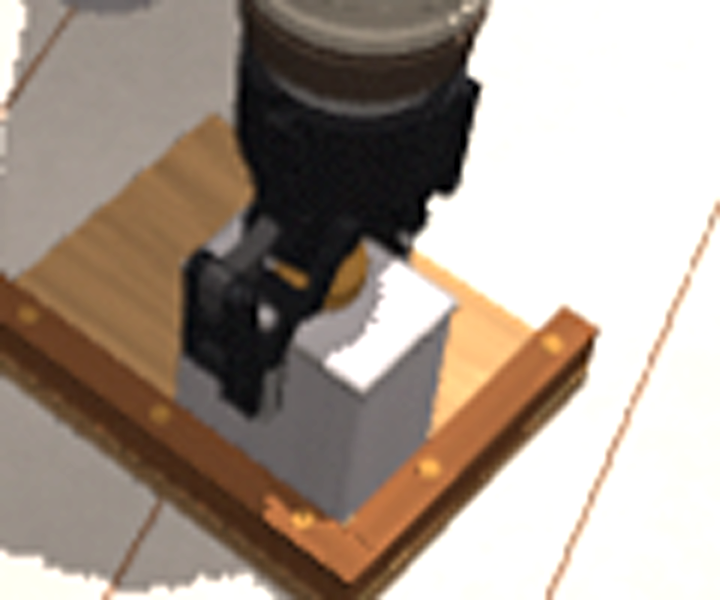

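Crop: the tin is upright with its base at the corner (345,520). Backing off straight up to check from the top camera.

```bash
python3 -m crank '[[[-0.05,0.01,0,0,0,0],[0,0,0.3,0,0,0],[0,0,0.6,0,0,0],[0,0,0.9,0,0,0],[0,0,0.9,0,0,0],[0,0,0.9,0,0,0],[0,0,0.9,0,0,0],[0,0,0.9,0,0,0],[0,0,0.9,0,0,0],[0,-0.9,0,0,0,0],[0,-0.9,0,0,0,0],[0,-0.9,0,0,0,0],[-0.5,-0.9,0,0,0,0],[-0.9,-0.9,0,0,0,0],[-0.9,-0.9,0,0,0,0],[-0.9,-0.9,0,0,0,0],[-0.9,-0.5,0,0,0,0],[-0.9,0,0,0,0,0],[-0.9,0,0,0,0,0]]]' 1 && python3 - <<'E'
from h import *
import cv2
t=bot.camera("top")[:,:,::-1]; s=bot.camera("scene")[:,:,::-1]
cv2.imwrite("pics/t7.png",t); cv2.imwrite("pics/s7.png",s)
g=np.hstack([cv2.resize(t[125:225,215:315],(400,400),interpolation=cv2.INTER_CUBIC),cv2.resize(s[205:305,335:435],(400,400),interpolation=cv2.INTER_CUBIC)])
cv2.imwrite("pics/c7.png",cv2.convertScaleAbs(g,alpha=1.4))
p=[.6087,.1583,np.radians(-15.7)]; cx,cy=.034,.040
L=[[cx+a*.028,cy+b*.042,.124] for a,b in((1,1),(1,-1),(-1,-1),(-1,1))]
print(np.round((proj("top",place(p,L))-[215,125])*4+1.5).tolist(),np.round((proj("scene",place(p,L))-[335,205])*4+1.5).tolist())
E
```

```text
time: 21.03
ee_pos: [0.5339, 0.0561, 0.2246]
tcp_rot: [179.9, -0.0, 74.2]
wrist_force: [0.1, -0.8, 0.2]
opening: 0.0856
grasp_force: 0.0
[[93.0, 31.0], [222.0, 70.0], [194.0, 155.0], [64.0, 115.0]] [[212.0, 238.0], [92.0, 153.0], [156.0, 96.0], [276.0, 177.0]]
```

View pics/c7.png

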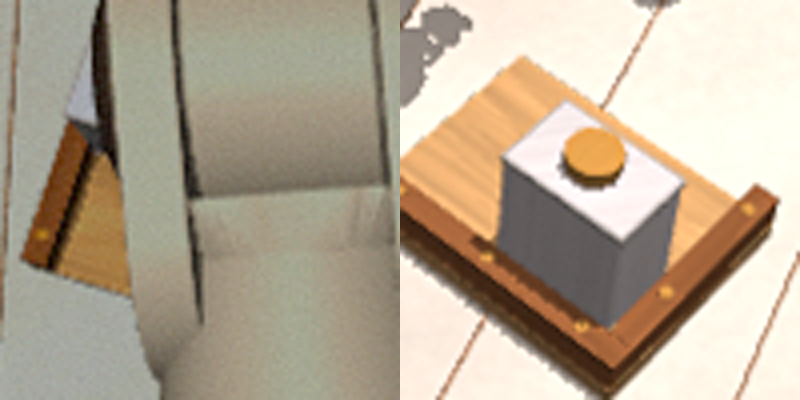

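Scene crop: the tin stands upright in the corner. The arm hides the top view, so I'll move it aside for a numeric check.

```bash
python3 -m crank '[[[-0.3,-0.9,0,0,0,0],[-0.3,-0.9,0,0,0,0],[-0.3,-0.9,0,0,0,0],[-0.3,-0.9,0,0,0,0],[-0.3,-0.9,0,0,0,0],[-0.3,-0.9,0,0,0,0],[-0.3,-0.9,0,0,0,0],[-0.3,-0.9,0,0,0,0],[-0.3,-0.9,0,0,0,0],[-0.3,-0.9,0,0,0,0],[-0.3,-0.9,0,0,0,0],[-0.3,-0.9,0,0,0,0],[-0.3,-0.9,0,0,0,0],[-0.3,-0.9,0,0,0,0],[0,0,0,0,0,0],[0,0,0,0,0,0]]]' && python3 - <<'E'
from h import *
import cv2
t=bot.camera("top")[:,:,::-1]; s=bot.camera("scene")[:,:,::-1]
cv2.imwrite("pics/t8.png",t)
g=np.hstack([cv2.resize(t[125:205,215:315],(800,640),interpolation=cv2.INTER_CUBIC)[:600]])
cv2.imwrite("pics/c8.png",cv2.convertScaleAbs(g,alpha=1.4))
p=[.6087,.1583,np.radians(-15.7)]; cx,cy=.034,.040
L=[[cx+a*.028,cy+b*.042,.124] for a,b in((1,1),(1,-1),(-1,-1),(-1,1))]
M=np.array(L)-[0,0,.014]; L=M
print(np.round((proj("top",place(p,M))-[215,125])*8+3.5).tolist())
E
```

```text
time: 22.47
ee_pos: [0.451, -0.1959, 0.224]
tcp_rot: [179.9, 0.0, 74.2]
wrist_force: [-0.6, -0.1, -0.1]
opening: 0.0852
grasp_force: 0.0
[[195.0, 76.0], [450.0, 153.0], [395.0, 320.0], [138.0, 242.0]]
```

View pics/c8.png

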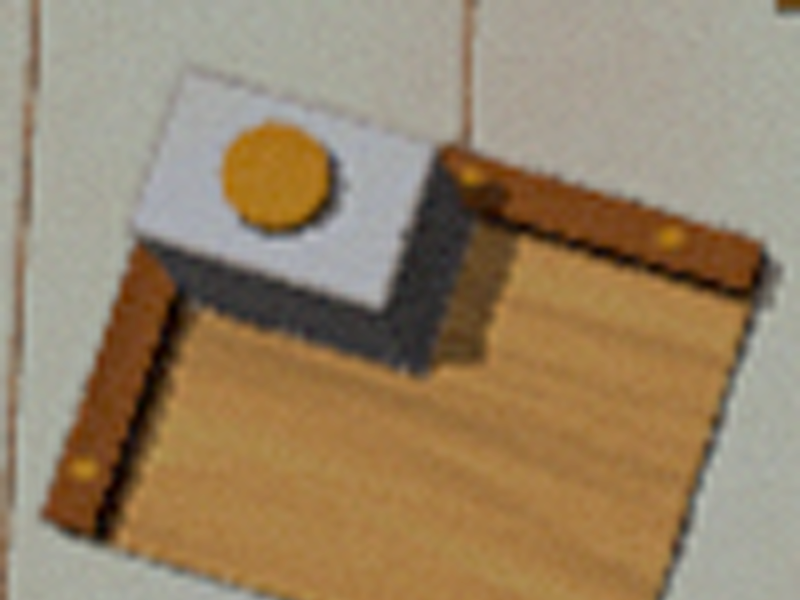

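Top crop: the tin is in the corner and parallel to the fences, with its top corners at (188,66) and (441,147). I'll measure the residual gap from edge offsets.

```bash
python3 - <<'E'
from h import *
import cv2
g=cv2.GaussianBlur(cv2.imread("pics/t8.png").astype(np.float32),(0,0),.7)[:,:,2]
p0=[.6087,.1583,np.radians(-15.7)]
def edge(nm,a,b,ax,lo=.08,hi=.92,w=2.5):
    A,B=proj("top",place(p0,[a,b])); dl=np.zeros(3); dl[ax]=.001
    n=(proj("top",place(p0,[np.array(a)+dl]))-A[None])[0]; mm=np.linalg.norm(n); n/=mm
    d=np.arange(-w,w+.01,.1); ts=np.linspace(lo,hi,60); out=[]
    for t in ts:
        P=((A+(B-A)*t)[None]+d[:,None]*n).astype(np.float32)
        v=cv2.remap(g,P[:,0][None],P[:,1][None],cv2.INTER_LINEAR)[0]; out.append(d[np.abs(np.gradient(v)).argmax()])
    out=np.array(out); ok=np.abs(out-np.median(out))<.6; k=np.polyfit(ts[ok]-.5,out[ok],1)
    print(nm,"offset mm along +axis",round(k[1]/mm,2),"slope mm over edge",round(k[0]/mm,2),ok.sum())
F=.039;T=.124
edge("fence outer +x",[.08,-.02,F],[.08,-.1,F],0)
edge("board -x edge",[-.08,.08,.014],[-.08,-.1,.014],0)
edge("fence outer +y",[-.08,.1,F],[0,.1,F],1)
edge("board -y edge",[-.08,-.1,.014],[.06,-.1,.014],1)
edge("tin top +x",[.062,.082,T],[.062,-.002,T],0)
edge("tin top -x",[.006,.082,T],[.006,-.002,T],0)
edge("tin top +y",[.062,.082,T],[.006,.082,T],1)
edge("tin top -y",[.062,-.002,T],[.006,-.002,T],1)
edge("tin base -x",[.006,.07,.014],[.006,-.002,.014],0)
edge("tin base -y",[.04,-.002,.014],[.006,-.002,.014],1)
E
```

```text
fence outer +x offset mm along +axis 0.17 slope mm over edge 0.12 53
board -x edge offset mm along +axis -2.7 slope mm over edge -0.3 35
fence outer +y offset mm along +axis 2.27 slope mm over edge -0.47 50
board -y edge offset mm along +axis -1.54 slope mm over edge 0.9 39
tin top +x offset mm along +axis -3.38 slope mm over edge 0.11 37
tin top -x offset mm along +axis -0.38 slope mm over edge -0.56 45
tin top +y offset mm along +axis -0.88 slope mm over edge 0.84 43
tin top -y offset mm along +axis 1.86 slope mm over edge 0.21 53
tin base -x offset mm along +axis -0.0 slope mm over edge 0.25 53
tin base -y offset mm along +axis 2.25 slope mm over edge -0.47 49
```

Relative to the board's own edges, the tin is within about 0.6 mm of flush in x, 0.1 mm in y and about 0.2° of square, and the contact forces agree. Handing in.

```bash
python3 -c "
from workcell import bot
print(bot.job_done())"
```

```text
the job is handed in; nothing more can be done
None
```

The tall tin was pressed fully down on the plate for about 1.3 s, then left upright and released in the fence corner, flush within about 1 mm by camera. I handed it in at about 22.5 s; no verdict came back. No other goods were handled or touched that I know of.

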